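# Turn out cast specimen blocks onto the sloping tray

## Robot

A 6-joint arm with a two-finger parallel gripper is mounted at the origin on the work surface. World frame = base frame: x ahead of the robot, y to its left, z up, the work surface at z = 0. Lengths are in m, angles in rad, forces in N, time in s.
With the tool pointing down it reaches from about 0.35 to 0.8 m from the base axis. Payload 7.3 kg.
Tool frame: the origin (TCP) lies between the finger pads; the fingertips stand 25 mm ahead of it and the grasp point (between the pads) lies 6 mm ahead of it (r.tip_extent is the distance from the TCP to the fingertips, in m); z points along the fingers, y is the line along which they close (so a half turn about z gives the same grasp; the last joint's range is limited). The gripper opens to 85 mm and grips with 20 to 120 N. Pads are 22 mm wide; open, the fingers measure 114 mm over their backs; the gripper's body (76 mm by 85 mm) begins 54 mm behind the grasp point. The pads swing forward as they close: fully open they stand 13 mm farther back than shut.
Start: joints at [0.973, 0.342, 1.524, -0, 1.275, -0.146], TCP at [0.229, 0.472, 0.256] pointing down, gripper open.
Joint ranges: [-2.53, 2.53], [-0.77, 2.02], [0.04, 2.7], [-1, 4.14], [0.28, 2.66], [-3.11, 3.11]. Speed limits (rad/s): [2.57, 2.57, 3.14, 3.14, 3.14, 3.14].

## Interface

Orientations are given as a unit quaternion [x, y, z, w].
In Python, from workcell import r, command_gripper, optics gives the robot as it stands. The module is installed in compiled form; this text tells all that it offers. Calls block until the motion is done:
- r.reach(position, orientation): joint-space move of the TCP to a pose.
- r.move_straight(position, orientation=None, speed=0.15, max_force=None): straight line of the TCP; orientation=None keeps the orientation; speed is the mean speed in m/s. With max_force (N) it stops when the force on the tool has changed by that much, and returns True; else False.
- r.movej(angles): joint-space move.
- command_gripper(opening, force=None): finger opening in m; force is the grip in N (None keeps the last); returns when the fingers have stopped.
- r.hold(seconds).
- r.solve_ik(position, orientation): joint angles nearest the present ones, or None.
- r.read_state(): the state.
- optics.get_image(name): name is "scene" or "top" or "wrist"; returns (picture, depth): 480x640x3 uint8, red, green, blue; 480x640 float32, m along the optical axis (not along the pixel's ray), 0 where there is no reading.
- optics.camera_model(name): a dict with "K" (3x3 intrinsics, pixels), "R" (3x3) and "t" (3): a world point X has camera coordinates R X + t; the wrist camera has in their place "tool_from_camera" (4x4, takes a point from camera to tool coordinates, whose origin is the TCP and whose axes are the flange's). Camera axes: x right, y down, z forward; pixel columns grow to the right and rows downward; lengths in m; the calibration is good to about 2 mm. A picture is of the moment at which its call begins: read the wrist's pose just before it. camera_model takes no time and is no camera call.
A pose or a line that the arm cannot do raises r.PlanningError and nothing moves.
- r.finish_job(): hands the job in; it is judged then, once.
The state is a dict: "time_s": time; "joint_positions": joint angles; "dq": joint speeds; "tau": joint torques, N m; "eef_pos": TCP position; "eef_rot": TCP orientation; "contact_force": force on the tool from outside, world axes, zero at the start; "torque": the same for the moment, N m; "grip_width": finger opening in m; "grip_force": force on a finger pad.
Only numpy, scipy, OpenCV 4.12 (cv2) and the standard library are available. Lean on these libraries where they do the work, as an engineer would, in place of code of your own. Each camera call takes 0.05 s, during which the arm holds its last target. There are 200 camera calls.

## Task

Lift every resin block out of the mould and lay it plain side up in the blue rack, then turn the white cover over and lay it, rim down, on the loaded rack. Hold cover and rack firmly together, turn both upside down with the blocks between them, set them down on the green sloping tray against its ledge and let go; then lift the rack away so that the blocks stay on the cover with their red specimen sides up, and put the empty rack back on its white sloping stand, open side up and against its ledge. Leave the bottle, the beaker and the dishes where they stand.

Things in the scene. Friction and masses are not known exactly. Their poses are not given: they have to be found in the camera images.
- rack_stand: fixed blue-edged stand, 260 mm wide, whose white deck slopes down at 45 degrees towards the robot's left. Origin on the bench under the middle of the deck; its x axis is the horizontal direction in which the deck falls, z is up. The rack rests here, its lower wall against the ledge at the deck's foot. The space under and beyond the deck's upper edge is free for a finger
- stand_deck (a point): point in the middle of rack_stand's deck surface, 85 mm above its origin, axes as the stand's. From here the deck runs 40 mm up the slope and to the ledge 45 mm down the slope (ledge 14 mm high); low cheeks, 12 mm high, stand 126 mm to either side
- tray: fixed sloping tray, the same shape, size and axes as rack_stand but with a green deck; the cover lies here at the start and at the end, its lower edge against the ledge (cover origin then at tray_deck, apart from sideways play)
- tray_deck (a point): point in the middle of the tray's green deck surface, 85 mm above its origin, as stand_deck is on rack_stand
- rack: loose blue open trough, 220 g, 78 x 198 x 32 mm (x, y, z); on its stand x points down the slope, y level along its width, z square out of the open side. Origin at the centre of its underside, 6 mm down the slope from stand_deck when home. Floor at z = 4, walls 4 mm. Three lanes at y = -58, 0, 58 mm, 70 mm long, 40 mm wide, between ridges 8 mm high (tops at z = 12)
- rack_tab (a point): in the rack's yellow tab (its upper end: x -81 to -39, y -42 to 42, z 24 to 32 mm, rack frame), at x -60, y 22, z 28 mm: the middle of the half that stays free when the cover is on; axes as the rack's
- cover: loose white plate 90 x 210 x 5 mm (x, y, z), 150 g, rim 8 mm high on its inner face. Origin at the centre of the outer face, z to the rimmed face; on the tray x points down the slope, rim up. On the rack it is turned over about its x: x along the rack's, y and z reversed, its origin 37 mm up the rack's z, the rim round the rack's walls with 3 mm play, a gap in it for the rack's tab
- cover_tab (a point): in the cover's orange tab at its upper end (x -80 to -45, y 5 to 81, z 0 to 5 mm, cover frame), at x -62.5, y 66, z 2.5 mm: the part that stands clear beside the rack's tab when the cover is on; axes as the cover's. The part at y 5 to 42 then lies flat on the y < 0 half of the rack's tab, 13 mm thick together, where both can be clamped
- mould: grey casting mould, loose on the bench, 900 g, 95 x 215 mm, 26 mm high, with three open cavities 65 x 33 mm, 10 mm deep (floor at z = 16), centred at y = -70, 0 and 70 mm, long sides along x. Origin at the centre of its underside, z up
- block1: amber resin block 62 x 30 x 22 mm (x, y, z), 50 g, with a red specimen strip in its underside; origin at the centre of that underside, z out of the plain top face. It starts plain face up in a mould cavity (mould's axes), standing 12 mm proud of the mould. May be absent
- block2: amber resin block 62 x 30 x 22 mm (x, y, z), 50 g, with a red specimen strip in its underside; origin at the centre of that underside, z out of the plain top face. It starts plain face up in a mould cavity (mould's axes), standing 12 mm proud of the mould. May be absent
- block3: amber resin block 62 x 30 x 22 mm (x, y, z), 50 g, with a red specimen strip in its underside; origin at the centre of that underside, z out of the plain top face. It starts plain face up in a mould cavity (mould's axes), standing 12 mm proud of the mould. May be absent
- reagent: brown bottle, 60 mm across, 130 mm high, bystander; origin under its centre
- beaker: glass beaker, 70 mm across, 90 mm high, bystander; origin under its centre
- dishes: stack of clear dishes, 90 mm across, 45 mm high, bystander; origin under its centre
Mind the look-alikes: they are no part of the job. What is shaped like the block2 but purple is not meant. What is shaped like the block3 but turquoise is not meant.

How it is judged:
On the way, in this order (a step that is already met when the one before it is completed fails the run):
1. every block lies in the rack, plain side up, the rack open side up (x of block1 in the frame of rack between -0.02 and 0.02 m and y of block1 in the frame of rack between -0.09 and 0.09 m and z of block1 in the frame of rack between -0.002 and 0.018 m and x of block2 in the frame of rack between -0.02 and 0.02 m and y of block2 in the frame of rack between -0.09 and 0.09 m and z of block2 in the frame of rack between -0.002 and 0.018 m and x of block3 in the frame of rack between -0.02 and 0.02 m and y of block3 in the frame of rack between -0.09 and 0.09 m and z of block3 in the frame of rack between -0.002 and 0.018 m and angle between rack's own z axis and vertical below 1 rad and angle between each of block1, block2, block3's own z axis and vertical below 1.1 rad), for 0.2 s.
2. the cover lies rim down on the loaded, upright rack (x of block1 in the frame of rack between -0.02 and 0.02 m and y of block1 in the frame of rack between -0.09 and 0.09 m and z of block1 in the frame of rack between -0.002 and 0.018 m and x of block2 in the frame of rack between -0.02 and 0.02 m and y of block2 in the frame of rack between -0.09 and 0.09 m and z of block2 in the frame of rack between -0.002 and 0.018 m and x of block3 in the frame of rack between -0.02 and 0.02 m and y of block3 in the frame of rack between -0.09 and 0.09 m and z of block3 in the frame of rack between -0.002 and 0.018 m and z of cover in the frame of rack between 0.031 and 0.044 m and x of cover in the frame of rack between -0.01 and 0.01 m and y of cover in the frame of rack between -0.01 and 0.01 m and angle between the z axis of cover and the z axis of rack, either way round below 0.12 rad and angle between rack's own z axis and vertical below 1 rad), for 0.2 s.
3. rack and cover are upside down together, the blocks still between them (x of block1 in the frame of rack between -0.02 and 0.02 m and y of block1 in the frame of rack between -0.095 and 0.095 m and z of block1 in the frame of rack between -0.002 and 0.018 m and x of block2 in the frame of rack between -0.02 and 0.02 m and y of block2 in the frame of rack between -0.095 and 0.095 m and z of block2 in the frame of rack between -0.002 and 0.018 m and x of block3 in the frame of rack between -0.02 and 0.02 m and y of block3 in the frame of rack between -0.095 and 0.095 m and z of block3 in the frame of rack between -0.002 and 0.018 m and z of cover in the frame of rack between 0.031 and 0.044 m and x of cover in the frame of rack between -0.01 and 0.01 m and y of cover in the frame of rack between -0.01 and 0.01 m and angle between the z axis of cover and the z axis of rack, either way round below 0.12 rad and angle between rack's own z axis and vertical above 2.1 rad), for 0.2 s.
4. cover and rack rest upside down on the tray, let go (all of step 3 and x of cover in the frame of tray between -0.012 and 0.012 m and y of cover in the frame of tray between -0.05 and 0.05 m and z of cover in the frame of tray between 0.073 and 0.097 m and angle between cover's own z axis and vertical between 0.6 and 0.95 rad and angle between the y axis of cover and the y axis of tray, either way round below 0.15 rad and contact force between the fingers and rack below 0.5 N and contact force between the fingers and cover below 0.5 N and linear speed of rack below 0.02 m/s), for 0.2 s.
At the end, for the whole second after the job is handed in: The cover lies rim up on the tray, on its deck within 12 mm of home and at most 50 mm sideways; every block lies flat on the cover, red side up; the rack rests open side up on rack_stand, on its deck within 12 mm of home against the ledge and at most 50 mm sideways; all at rest (x of rack in the frame of rack_stand between -0.0078 and 0.0162 m and y of rack in the frame of rack_stand between -0.05 and 0.05 m and z of rack in the frame of rack_stand between 0.0688 and 0.0928 m and angle between rack's own z axis and vertical between 0.6 and 0.95 rad and angle between the y axis of rack and the y axis of rack_stand, either way round below 0.15 rad and x of cover in the frame of tray between -0.012 and 0.012 m and y of cover in the frame of tray between -0.05 and 0.05 m and z of cover in the frame of tray between 0.073 and 0.097 m and angle between cover's own z axis and vertical between 0.6 and 0.95 rad and angle between the y axis of cover and the y axis of tray, either way round below 0.15 rad and x of block1 in the frame of cover between -0.045 and 0.045 m and y of block1 in the frame of cover between -0.105 and 0.105 m and z of block1 in the frame of cover between 0.021 and 0.033 m and angle between the z axis of each of block1, block2, block3 and the z axis of cover, either way round below 0.2 rad and angle between each of block1, block2, block3's own z axis and vertical above 2 rad and x of block2 in the frame of cover between -0.045 and 0.045 m and y of block2 in the frame of cover between -0.105 and 0.105 m and z of block2 in the frame of cover between 0.021 and 0.033 m and x of block3 in the frame of cover between -0.045 and 0.045 m and y of block3 in the frame of cover between -0.105 and 0.105 m and z of block3 in the frame of cover between 0.021 and 0.033 m and linear speed of each of rack, cover, block1, block2, block3 below 0.02 m/s); the robot touches nothing.
It fails at once if a bystander (bottle, beaker, dishes) is moved more than 30 mm (distance of any of reagent, beaker, dishes from where it was at the start of the episode above 0.03 m).
Of block1, block2, block3 only 2 to 3 are there at a start; the rules pass over those that are not, and their reading is None.
At some moment in a run one of mould may be knocked a few centimetres aside while the robot is not near it.
It also fails if it takes over 210 s, if anything falls off the work surface, if the arm or the gripper's body presses on something with over 40 N, if the wrist force passes 120 N, or if a joint passes its speed limit or range.

## Working session

There is one attempt and no reset: what is moved stays moved. The work goes in short steps, each a Python script; the robot and the scene stay as the last script left them, time stands still between calls to the robot, and variables do not carry over. Pictures are saved under pics/ and viewed, at most 15 in all, crops included, and the job is handed in when it is done.

```bash
mkdir -p pics; python3 - <<'E'
from workcell import r, optics
import cv2, numpy as np
for n in ("scene","top"):
    im,d=optics.get_image(n); cv2.imwrite(f"pics/{n}0.png",im[:,:,::-1]); np.savez(f"{n}0.npz",im=im,d=d)
    m=optics.camera_model(n); print(n,m["K"].tolist(),np.round(-m["R"].T@m["t"],3),np.round(m["R"],3).tolist())
print(optics.camera_model("wrist")); s=r.read_state(); print(s["eef_rot"],s["time_s"],r.tip_extent)
E
```

```text
scene [[516.0359809382464, 0.0, 325.877588235946], [0.0, 516.0359809382464, 240.91768171813166], [0.0, 0.0, 1.0]] [1.351 0.203 1.087] [[-0.23, 0.973, -0.012], [0.749, 0.169, -0.64], [-0.621, -0.156, -0.768]]
top [[546.8606958934497, 0.0, 316.40241851914146], [0.0, 546.8606958934497, 238.28628049085768], [0.0, 0.0, 1.0]] [0.311 0.004 1.256] [[0.01, -1.0, 0.001], [-0.979, -0.01, -0.204], [0.204, 0.001, -0.979]]
{'K': array([[352.64607769,   0.        , 326.47527654],
       [  0.        , 352.64607769, 238.44343434],
       [  0.        ,   0.        ,   1.        ]]), 'tool_from_camera': array([[ 4.04476905e-04, -9.54444626e-01, -2.98387823e-01,
         7.57106784e-02],
       [ 9.99999861e-01,  4.86917080e-04, -2.01947054e-04,
         6.99959738e-04],
       [ 3.38037407e-04, -2.98387699e-01,  9.54444690e-01,
        -1.17733927e-01],
       [ 0.00000000e+00,  0.00000000e+00,  0.00000000e+00,
         1.00000000e+00]])}
[ 2.23976770e-01  9.74594229e-01 -6.59387890e-04 -2.46462234e-04] 0.1 0.025
```

View pics/scene0.png

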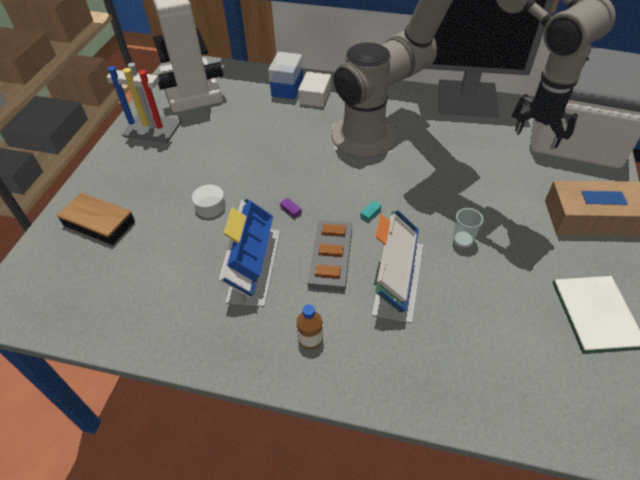

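View pics/top0.png

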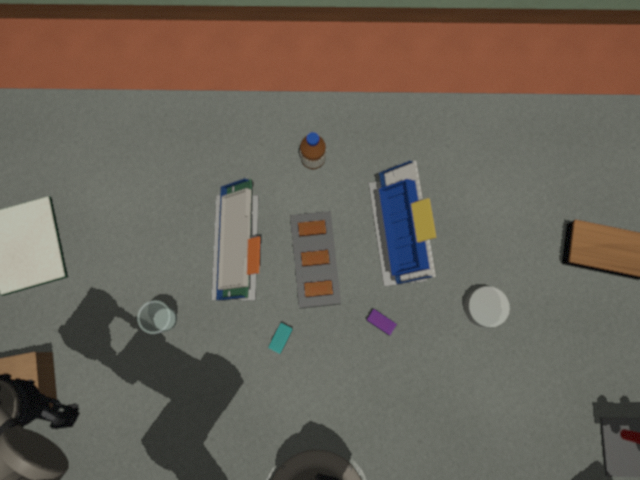

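Both views show three amber blocks in the mould, top pixels (312,228), (315,258) and (318,289). The rack's yellow tab is at (424,220), the cover's orange tab at (254,255), and the green tray under the cover at (235,240). The look-alikes are turquoise (281,337) and purple (381,321). They lie loose on the bench and are neither amber nor in the mould. So all three blocks are present and are the ones in the mould.

```bash
cat > h.py <<'E'
from workcell import r, command_gripper, optics
import cv2, numpy as np
from scipy.spatial.transform import Rotation as Ro
HSV={"yellow":((22,120,80),(33,255,255)),"orange":((5,170,150),(14,255,255)),"amber":((5,120,60),(16,255,190)),
     "blue":((105,120,50),(125,255,255)),"grey":((0,0,60),(180,60,140))}
def grab(name):
    T=np.eye(4)
    if name=="wrist":
        s=r.read_state(); T[:3,:3]=Ro.from_quat(s["eef_rot"]).as_matrix(); T[:3,3]=s["eef_pos"]
    im,d=optics.get_image(name); m=optics.camera_model(name)
    if name=="wrist": T=T@m["tool_from_camera"]
    else: T[:3,:3]=m["R"].T; T[:3,3]=-m["R"].T@m["t"]
    return dict(im=im,d=d,K=m["K"],T=T)
def mask(g,c,lo=None):
    return cv2.inRange(cv2.cvtColor(g["im"],cv2.COLOR_RGB2HSV),*HSV[c])
def cloud(g,m):
    v,u=np.nonzero((m>0)&(g["d"]>0)); z=g["d"][v,u]; K=g["K"]
    P=np.c_[(u-K[0,2])/K[0,0]*z,(v-K[1,2])/K[1,1]*z,z]
    return P@g["T"][:3,:3].T+g["T"][:3,3]
def ray(g,uv,n,c):
    "pixel rays onto the plane n.(X-c)=0"
    uv=np.atleast_2d(uv).astype(float); K=g["K"]
    D=np.c_[(uv[:,0]-K[0,2])/K[0,0],(uv[:,1]-K[1,2])/K[1,1],np.ones(len(uv))]@g["T"][:3,:3].T; o=g["T"][:3,3]
    return o+D*(((np.asarray(c)-o)@n)/(D@n))[:,None]
def comps(m,amin=60):
    n,L,st,ce=cv2.connectedComponentsWithStats(cv2.morphologyEx(m,cv2.MORPH_OPEN,np.ones((2,2),np.uint8)))
    return [(st[i],ce[i],(L==i).astype(np.uint8)) for i in range(1,n) if st[i][4]>=amin]
E
python3 - <<'E'
from h import *
for n in ("top","scene"):
    g=grab(n)
    for c in ("yellow","orange","amber"):
        for st,ce,m in comps(mask(g,c),40):
            if not(100<ce[1]<345 and 180<ce[0]<500): continue
            P=cloud(g,cv2.erode(m,np.ones((2,2),np.uint8))); 
            if len(P)<20: continue
            c0=np.median(P,0); w,V=np.linalg.eigh(np.cov((P-c0).T)); 
            print(n,c,ce.round(),st[4],len(P),c0.round(4),"norm",(V[:,0]*np.sign(V[2,0])).round(2),"long",V[:,2].round(3),"ext",np.ptp((P-c0)@V,axis=0).round(3))
E
```

```text
top yellow [424. 221.] 714 644 [ 0.58 -0.22  0.15] norm [ 0.1  -0.97  0.23] long [-0.775  0.073  0.627] ext [0.038 0.164 0.191]
top orange [254. 256.] 328 280 [0.5045 0.1325 0.1392] norm [0.01 0.97 0.23] long [-0.999 -0.001  0.034] ext [0.035 0.147 0.068]
top amber [313. 151.] 337 284 [0.7529 0.0124 0.0894] norm [-0.69 -0.23  0.68] long [-0.052  0.961  0.273] ext [0.026 0.045 0.053]
top amber [313. 229.] 341 300 [0.5857 0.0131 0.0378] norm [-0.3  -0.07  0.95] long [-0.12   0.992  0.039] ext [0.032 0.029 0.059]
top amber [254. 256.] 429 377 [0.5069 0.1348 0.1371] norm [0.02 1.   0.04] long [-0.229 -0.04   0.972] ext [0.022 0.085 0.174]
top amber [316. 259.] 350 307 [0.5168 0.0054 0.0381] norm [-0.34 -0.07  0.94] long [-0.131  0.991  0.021] ext [0.031 0.031 0.059]
top amber [319. 289.] 352 310 [ 0.4475 -0.004   0.0378] norm [-0.26 -0.07  0.96] long [-0.117  0.992  0.042] ext [0.034 0.03  0.059]
scene yellow [236. 226.] 428 375 [ 0.5911 -0.2135  0.1435] norm [-0.09  0.71  0.7 ] long [-0.992 -0.128 -0.004] ext [0.013 0.041 0.082]
scene amber [384. 231.] 235 179 [0.5169 0.141  0.1285] norm [-0.    0.71  0.7 ] long [-1.     0.007 -0.012] ext [0.008 0.034 0.075]
scene amber [334. 231.] 221 185 [0.4629 0.0061 0.0365] norm [0.27 0.13 0.95] long [-0.173  0.982 -0.082] ext [0.032 0.032 0.056]
scene amber [332. 251.] 248 213 [0.5318 0.0138 0.0366] norm [0.32 0.15 0.94] long [-0.199  0.976 -0.087] ext [0.03  0.028 0.058]
scene amber [329. 272.] 263 225 [0.601  0.0211 0.0369] norm [0.3  0.13 0.94] long [-0.176  0.982 -0.074] ext [0.035 0.032 0.057]
scene amber [310. 326.] 410 357 [0.7902 0.0251 0.0867] norm [0.73 0.56 0.39] long [ 0.311 -0.779  0.544] ext [0.088 0.051 0.099]
```

```bash
cat >> h.py <<'E'
def frame(o,xdir,roll=0):
    "4x4 of a deck frame: x horizontal fall direction xdir tilted 45 deg down, z out of the deck"
    d=np.array([xdir[0],xdir[1],0.]); d/=np.linalg.norm(d); k=np.array([0,0,1.])
    x=(d-k)/2**.5; z=(d+k)/2**.5; T=np.eye(4); T[:3,:3]=np.c_[x,np.cross(z,x),z]; T[:3,3]=o; return T
def pt(T,p): return T[:3,:3]@np.asarray(p)+T[:3,3]
def tool(T,p,tz,ty,back=.006):
    "TCP pose with grasp point at p of frame T, tool z/y along tz/ty of T"
    z=T[:3,:3]@np.asarray(tz,float); y=T[:3,:3]@np.asarray(ty,float)
    return pt(T,p)-back*z, Ro.from_matrix(np.c_[np.cross(y,z),y,z]).as_quat()
X,Y,Z=np.eye(3)
E
python3 - <<'E'
from h import *
S=frame([0,0,0],(-.12,.993)); S[:3,3]=np.array([.586,-.216,.146])-S[:3,:3]@[-.060,0,.032]  # rack home
C=frame([0,0,0],(0,1)); C[:3,3]=np.array([.511,.137,.1327])-S[:3,:3]@[-.0625,.043,.005]
print("rack",S[:3,3],"cover",C[:3,3])
def t(n,a):
    q=r.solve_ik(*a); print(n,None if q is None else np.round(q,2),a[0].round(3))
D=np.eye(4)
for s in (1,-1):
    D[:3,3]=[.515,.01,.28]; t("look",tool(D,[0,0,0],-Z,s*X))
    D[:3,3]=[.515,.01,.045]; t("mould",tool(D,[0,0,0],-Z,s*X))
    for y in (-.058,0,.058):
        t("lane",tool(S,[0,y,.03],-Z,s*Y)); t("lane up",tool(S,[0,y,.11],-Z,s*Y))
    t("cover",tool(C,[-.0625,.066,.0025],X,s*Z)); t("cover up",tool(C,[-.0625,.066,.15],X,s*Z)); t("cover back",tool(C,[-.16,.066,.0025],X,s*Z))
    t("cover on rack",tool(S,[-.0625,-.066,.0345],X,s*Z)); t("  up",tool(S,[-.0625,-.066,.15],X,s*Z))
    t("clamp",tool(S,[-.063,-.0235,.0305],X,s*Z)); t(" tray",tool(C,[-.063,.0235,.0065],X,s*Z)); t(" up",tool(C,[-.063,.0235,.15],X,s*Z))
    t("rack",tool(S,[-.062,.022,.028],X,s*Z)); t(" tray",tool(C,[-.062,-.022,.009],X,s*Z)); t(" back",tool(C,[-.16,-.022,.009],X,s*Z)); t(" up",tool(S,[-.062,.022,.15],X,s*Z))
E
```

```text
rack [ 0.58362465 -0.19634402  0.08094618] cover [0.54881148 0.18252381 0.08497029]
look [-0.13  0.3   1.5  -0.    1.34 -0.13] [0.515 0.01  0.286]
mould [-0.13  0.58  1.79 -0.    0.77 -0.13] [0.515 0.01  0.051]
lane [-0.06  0.76  1.51 -0.99  0.99 -2.7 ] [ 0.638 -0.164  0.106]
lane up [ 0.03  0.68  1.48 -0.9   1.11 -2.75] [ 0.631 -0.108  0.163]
lane None [ 0.581 -0.171  0.106]
lane up [ 0.02  0.6   1.65 -0.95  1.05 -2.68] [ 0.574 -0.115  0.163]
lane None [ 0.523 -0.178  0.106]
lane up [ 0.01  0.52  1.82 -0.99  0.99 -2.6 ] [ 0.516 -0.122  0.163]
cover [-0.3   0.55  1.87  0.83  1.17 -2.38] [0.483 0.136 0.135]
cover up [-0.08  0.38  1.78  0.85  1.22 -2.06] [0.483 0.24  0.239]
cover back [-0.43  0.46  1.77  0.72  1.37 -2.32] [0.483 0.067 0.204]
cover on rack [-0.65  1.02  0.78  0.57  1.89 -2.31] [ 0.652 -0.212  0.154]
  up [-0.57  0.84  0.92  0.61  1.88 -2.22] [ 0.642 -0.131  0.235]
clamp [-0.69  0.95  0.93  0.53  1.84 -2.39] [ 0.61  -0.221  0.151]
 tray [-0.27  0.6   1.75  0.82  1.2  -2.31] [0.525 0.138 0.138]
 up [-0.08  0.45  1.66  0.84  1.25 -2.02] [0.525 0.24  0.24 ]
rack [-0.73  0.8
[... 801 characters left out ...]
 0.85  1.22  1.08] [0.483 0.24  0.239]
cover back [-0.43  0.46  1.77  0.72  1.37  0.82] [0.483 0.067 0.204]
cover on rack [-0.65  1.02  0.78  0.57  1.89  0.83] [ 0.652 -0.212  0.154]
  up [-0.57  0.84  0.92  0.61  1.88  0.92] [ 0.642 -0.131  0.235]
clamp [-0.69  0.95  0.93  0.53  1.84  0.75] [ 0.61  -0.221  0.151]
 tray [-0.27  0.6   1.75  0.82  1.2   0.83] [0.525 0.138 0.138]
 up [-0.08  0.45  1.66  0.84  1.25  1.12] [0.525 0.24  0.24 ]
rack [-0.73  0.89  1.08  0.5   1.79  0.67] [ 0.565 -0.227  0.149]
 tray [-0.24  0.66  1.61  0.81  1.24  0.9 ] [0.571 0.141 0.139]
 back [-0.36  0.58  1.52  0.73  1.42  0.95] [0.571 0.072 0.209]
 up [-0.65  0.7   1.21  0.55  1.8   0.77] [ 0.555 -0.141  0.235]
```

```bash
python3 - <<'E'
from h import *
command_gripper(.06)
D=np.eye(4); D[:3,3]=[.515,-.03,.30]
r.reach(*tool(D,[0,0,0],-Z,X)); r.hold(.3)
g=grab("wrist"); np.savez("w0.npz",**g); cv2.imwrite("pics/w0.png",g["im"][:,:,::-1])
for c in ("yellow","orange","amber"):
    for st,ce,m in comps(mask(g,c),150):
        P=cloud(g,cv2.erode(m,np.ones((3,3),np.uint8)))
        if len(P)<50: continue
        print(c,st,np.median(P,0).round(4))
E
```

```text
yellow [ 355  387   59   38 1379] [ 0.5735 -0.2094  0.1402]
orange [ 264    0  109   14 1513] [0.5098 0.127  0.1433]
orange [ 386  129   28   58 1246] [0.5949 0.0145 0.0383]
amber [ 556  131   72   61 3115] [0.7569 0.0195 0.0916]
amber [616 351  24  79 330] [ 1.6396 -0.8693 -0.6564]
```

View pics/w0.png

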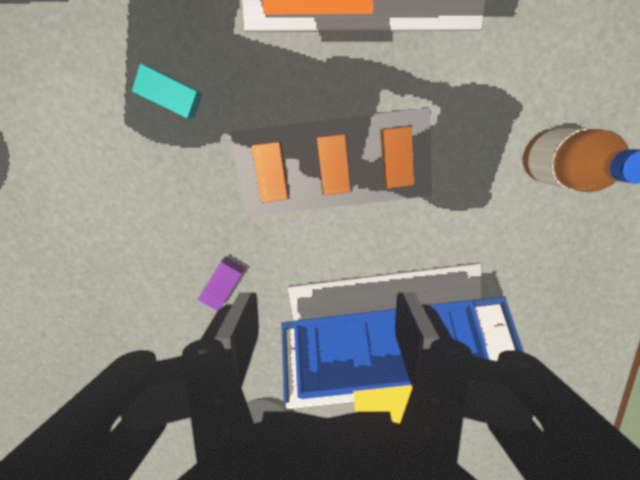

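```bash
cat >> h.py <<'E'
def rect(P2):
    return cv2.minAreaRect(P2.astype(np.float32))
def tabpose(g,col,h,F):
    "centre and fall direction of a tab face whose centre is at height h (long edges level)"
    st,ce,m=max(comps(mask(g,col),150),key=lambda t:t[0][4]); k,_=cv2.findContours(m,cv2.RETR_EXTERNAL,cv2.CHAIN_APPROX_NONE)
    uv=max(k,key=len)[:,0,:]; c=ray(g,ce,Z,[0,0,h])[0]
    for _ in range(4):
        Q=(ray(g,uv,F[:3,2],c)-c)@F[:3,:3]; (cx,cy),wh,a=rect(Q[:,:2])
        c=c+F[:3,:3]@[cx,cy,0]; 
        b=cv2.boxPoints(rect(Q[:,:2])); e=max((b[1]-b[0],b[2]-b[1]),key=np.linalg.norm); e=e*np.sign(e[1])
        ew=F[:3,:3]@[*e,0]; d=np.array([-ew[1],ew[0],0]); F=frame(c,d)
        i=ray(g,[ce],F[:3,2],c)[0]; o=g["T"][:3,3]; v=c-o; c=o+v*(h-o[2])/v[2]
    zd=np.median(cloud(g,cv2.erode(m,np.ones((5,5),np.uint8))),0)
    return c,F[:3,0]*2**.5,sorted(wh),zd,st
def blocks(g,zt=.038):
    "top faces of amber blocks lying level: centre, long axis angle, size"
    hsv=cv2.cvtColor(g["im"],cv2.COLOR_RGB2HSV); m=cv2.inRange(hsv,(4,110,60),(20,255,255)); out=[]
    for st,ce,mm in comps(m,300):
        if st[0]==0 or st[1]==0: continue
        k,_=cv2.findContours(mm,cv2.RETR_EXTERNAL,cv2.CHAIN_APPROX_NONE); Q=ray(g,max(k,key=len)[:,0,:],Z,[0,0,zt])
        c,wh,a=rect(Q[:,:2]*1000); L,W=max(wh),min(wh)
        if not(50<L<80 and 22<W<45): continue
        b=cv2.boxPoints((c,wh,a)); e=max((b[1]-b[0],b[2]-b[1]),key=np.linalg.norm); e=e/np.linalg.norm(e); e=e*np.sign(e[1])
        out.append((np.array(c)/1000,e,(round(L,1),round(W,1)),ce.round(),np.median(cloud(g,cv2.erode(mm,np.ones((9,9),np.uint8))),0)[2]))
    return sorted(out,key=lambda t:t[0][0])
E
python3 - <<'E'
from h import *
import json
g=dict(np.load("w0.npz"))
for b in blocks(g): print(b)
F=frame([0,0,0],(0,1)); D=np.eye(4); command_gripper(.03)
D[:3,3]=[.52,.10,.33]; r.reach(*tool(D,[0,0,0],-Z,X)); r.hold(.2)
g=grab("wrist"); np.savez("w1.npz",**g); cv2.imwrite("pics/w1.png",g["im"][:,:,::-1]); print(tabpose(g,"orange",.1327,F))
for b in blocks(g): print(b)
D[:3,3]=[.56,-.24,.35]; r.reach(*tool(D,[0,0,0],-Z,X)); r.hold(.2)
g=grab("wrist"); np.savez("w2.npz",**g); cv2.imwrite("pics/w2.png",g["im"][:,:,::-1]); print(tabpose(g,"yellow",.1458,F))
E
python3 -c "
import cv2,numpy as np
a=[cv2.resize(cv2.imread(f'pics/w{i}.png'),(400,300)) for i in(1,2)];cv2.imwrite('pics/w12.png',np.hstack(a))"
```

```text
(array([0.45604926, 0.00060638]), array([-0.11553546,  0.9933033 ], dtype=float32), (62.1, 31.2), array([271., 172.]), np.float64(0.03819627085105934))
(array([0.52433984, 0.00854942]), array([-0.11179242,  0.9937316 ], dtype=float32), (62.1, 31.0), array([334., 165.]), np.float64(0.038180622334799685))
(array([0.59292719, 0.01597109]), array([-0.12292968,  0.99241537], dtype=float32), (62.5, 32.9), array([399., 158.]), np.float64(0.038224923902825725))
(array([0.5101545 , 0.13698981, 0.1327    ]), array([ 0.015135  ,  0.99988546, -1.        ]), [0.044397249817848206, 0.080391526222229], array([0.50943781, 0.13733669, 0.13503851]), array([ 273,  157,   85,   32, 2490], dtype=int32))
(array([0.4561741 , 0.00156839]), array([-0.11304479,  0.99358994], dtype=float32), (64.2, 31.4), array([275., 270.]), np.float64(0.038266014621548494))
(array([0.52474976, 0.00949429]), array([-0.10907142,  0.99403393], dtype=float32), (64.4, 30.2), array([330., 265.]), np.float64(0.038319409478868666))
(array([0.59359674, 0.01764489]), array([-0.11468095,  0.99340236], dtype=float32), (64.7, 30.9), array([384., 259.]), np.float64(0.0382922921954445))
(array([ 0.58912119, -0.2197046 ,  0.1458    ]), array([-0.13032281,  0.99147162, -1.        ]), [0.0673612654209137, 0.09216005355119705], array([ 0.58543725, -0.21749756,  0.14940356]), array([ 309,  166,   94,   51, 3609], dtype=int32))
```

View pics/w12.png

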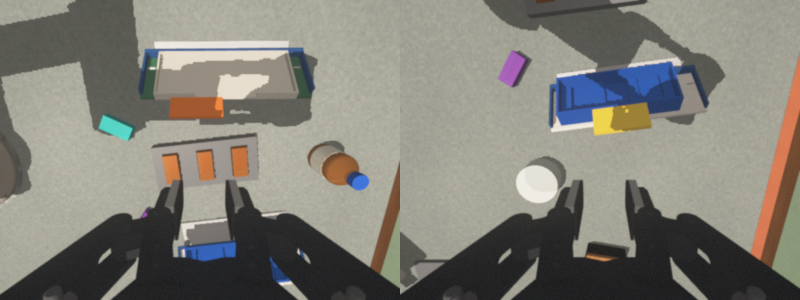

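```bash
cat >> h.py <<'E'
def face(g,m,F,size,tol=.0025):
    "rect of a coloured face parallel to the deck: keep the outermost plane by depth, cast its contour on it"
    m=max(comps(m,150),key=lambda t:t[0][4])[2]; ok=(m>0)&(g["d"]>0)
    h=cloud(g,ok)@F[:3,2]; hist,ed=np.histogram(h,np.arange(h.min(),h.max()+.002,.001)); i=hist.argmax()
    h0=np.median(h[abs(h-ed[i]-.0005)<tol]); mm=np.zeros(ok.shape,np.uint8); mm[ok]=255*(abs(h-h0)<tol)
    mm=cv2.morphologyEx(mm,cv2.MORPH_OPEN,np.ones((3,3),np.uint8))
    k,_=cv2.findContours(mm,cv2.RETR_EXTERNAL,cv2.CHAIN_APPROX_NONE)
    Q=ray(g,max(k,key=len)[:,0,:],F[:3,2],h0*F[:3,2])@F[:3,:3]
    (cx,cy),wh,a=rect(Q[:,:2]*1000); b=cv2.boxPoints(((cx,cy),wh,a)); e=max((b[1]-b[0],b[2]-b[1]),key=np.linalg.norm); e=e*np.sign(e[1])
    ew=F[:3,:3]@[*e,0]; d=np.array([-ew[1],ew[0]])*-1
    d=np.array([-ew[1],ew[0]]); d/=np.linalg.norm(d)
    return F[:3,:3]@[cx/1000,cy/1000,h0], d, sorted(wh)
E
python3 - <<'E'
from h import *
for f,c,d,h in (("w1","orange",(.0,1),.1327),("w2","yellow",(-.12,.993),.1458)):
    g=dict(np.load(f+".npz")); F=frame([0,0,0],d)
    for it in range(2):
        p,d2,wh=face(g,mask(g,c),F,None); print(c,p.round(4),"expect z",h,d2.round(4),np.round(wh,1)); F=frame([0,0,0],d2)
# square views
S=frame([.5835,-.1975,.081],(-.12,.993)); C=frame([.5525,.182,.085],(.0,1))
for n,T in(("S",S),("C",C)):
    a=np.radians(12); tz=-np.cos(a)*Z-np.sin(a)*X*1
    for h in(.15,.2,.25): 
        q=r.solve_ik(*tool(T,[.03,0,h],-np.cos(a)*Z+np.sin(a)*X,Y)); q2=r.solve_ik(*tool(T,[.03,0,h],-np.cos(a)*Z-np.sin(a)*X,Y)); print(n,h,q is not None,q2 is not None)
E
```

```text
orange [0.5104 0.1379 0.1345] expect z 0.1327 [-0.0011 -1.    ] [32.5 73.7]
orange [0.4948 0.1281 0.145 ] expect z 0.1327 [0.0012 1.    ] [ 5.9 42.4]
yellow [ 0.5866 -0.2156  0.1474] expect z 0.1458 [ 0.1292 -0.9916] [41.8 83.3]
yellow [ 0.5886 -0.2305  0.1592] expect z 0.1458 [-0.1283  0.9917] [12.5 83. ]
S 0.15 True False
S 0.2 True False
S 0.25 True True
C 0.15 True True
C 0.2 True True
C 0.25 True True
```

```bash
cat >> h.py <<'E'
def home(p,d,off,h):
    F=frame([0,0,0],d); F[:3,3]=np.array([p[0],p[1],h])-F[:3,:3]@np.array(off); return F
RK=home([.5866,-.2156],(-.129,.9917),[-.060,0,.032],.1458)
CV=home([.5104,.1379],(.001,1),[-.0625,.043,.005],.1327)
a=np.radians(12); TZ=-np.cos(a)*Z+np.sin(a)*X
def look_mould():
    D=np.eye(4); D[:3,3]=[.525,-.0,.27]; r.reach(*tool(D,[0,0,0],-Z,X)); r.hold(.15); g=grab("wrist")
    return [b for b in blocks(g) if abs(b[4]-.038)<.004], g
def pick(b):
    B=np.eye(4); e=b[1]; B[:3,:3]=np.c_[[e[0],e[1],0],[-e[1],e[0],0],Z]; B[:3,3]=[*b[0],.016]
    P=lambda z:tool(B,[0,0,z],TZ,-Y,.0205)
    command_gripper(.05); r.reach(*P(.09)); hit=r.move_straight(*P(.017),speed=.12,max_force=15)
    command_gripper(.02,40); s=r.read_state(); print("pick",hit,s["grip_width"],s["grip_force"])
    r.move_straight(*P(.12),speed=.2)
def place(y):
    P=lambda z,x=.001:tool(RK,[x,y,z],TZ,-Y,.0205)
    r.reach(*P(.11)); hit=r.move_straight(*P(.024),speed=.1,max_force=8)
    s=r.read_state(); print("place",hit,s["eef_pos"]-P(.021)[0],s["grip_width"],s["contact_force"])
    command_gripper(.039); r.move_straight(*P(.11),speed=.15); print("t",r.read_state()["time_s"])
E
python3 - <<'E'
from h import *
print(RK[:3,3],CV[:3,3])
bs,g=look_mould()
for b in bs: print(b)
pick(bs[-1]); 
for y in(-.058,0,.058):
  for z in(.11,.02): print(r.solve_ik(*tool(RK,[.001,y,z],TZ,-Y,.0205)) is not None)
place(-.058)
bs,g=look_mould()
for b in bs: print(b)
cv2.imwrite("pics/w3.png",g["im"][:,:,::-1])
E
```

```text
[ 0.58404607 -0.19596642  0.08074618] [0.55344064 0.17851562 0.08497029]
(array([0.45633505, 0.00099132]), array([-0.10870302,  0.9940743 ], dtype=float32), (62.6, 31.7), array([258., 203.]), np.float64(0.03814430301610558))
(array([0.52416412, 0.00895501]), array([-0.11610112,  0.9932374 ], dtype=float32), (62.9, 30.8), array([324., 195.]), np.float64(0.038220577168130127))
(array([0.59301288, 0.0169543 ]), array([-0.11927952,  0.99286073], dtype=float32), (63.0, 32.1), array([392., 187.]), np.float64(0.03824873650584629))
pick False 0.028725563706664063 40.40479838848114
True
True
True
True
True
True
place True [-0.00121397  0.0017812   0.00139181] 0.028548425218447717 [-0.89851897  1.50310606  4.61005522]
t 12.45
(array([0.45631671, 0.00114795]), array([-0.11152557,  0.9937616 ], dtype=float32), (62.6, 31.8), array([259., 204.]), np.float64(0.03813672331564638))
(array([0.52415106, 0.0090289 ]), array([-0.11430149,  0.9934461 ], dtype=float32), (62.9, 30.9), array([326., 196.]), np.float64(0.0381626531938799))
```

View pics/w3.png

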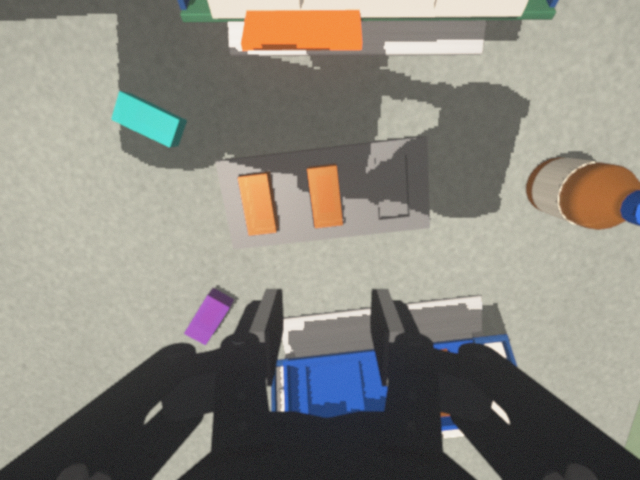

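The far cavity at (395,190) is empty and block 3 is in the rack. The other two blocks, at (258,203) and (325,196), are where they were. Doing these next.

```bash
python3 - <<'E'
from h import *
bs,g=look_mould(); pick(bs[-1]); place(0)
bs,g=look_mould(); print(bs); pick(bs[-1]); place(.058)
D=np.eye(4); D[:3,3]=[.56,-.24,.36]; r.reach(*tool(D,[0,0,0],-Z,X)); r.hold(.2)
g=grab("wrist"); np.savez("w4.npz",**g); cv2.imwrite("pics/w4.png",g["im"][100:340,120:560,::-1])
p,d,wh=face(g,mask(g,"yellow"),RK,None); print(p,-d,wh,"vs",pt(RK,[-.06,0,.032]))
E
```

```text
pick False 0.02869805101230654 40.03771483898163
place True [-0.00108221  0.0015414   0.00127038] 0.02896697095190665 [-1.22490024  1.4128165   6.38875678]
t 19.2333
[(array([0.45661682, 0.00117213]), array([-0.11125713,  0.99379164], dtype=float32), (62.6, 31.5), array([260., 204.]), np.float64(0.038167034315119225))]
pick False 0.02866821295628948 39.809921979904175
place False [-2.74619502e-07  2.27647885e-03  2.49742400e-03] 0.028501663997288176 [-0.23047149 -0.1371504  -0.48752914]
t 25.7417
[ 0.58684905 -0.21558759  0.14729749] [-0.12933425  0.99160105] [41.38411331176758, 82.62500762939453] vs [ 0.5866 -0.2156  0.1458]
```

View pics/w4.png

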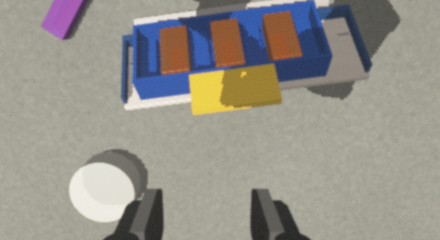

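Both views agree: all three blocks lie in the lanes, at crop pixels (174,50), (227,43) and (281,36), with the tab at (235,88). Next I measure the orange tab square-on before gripping it.

```bash
python3 - <<'E'
from h import *
F=CV.copy()
command_gripper(.03)
r.reach(*tool(CV,[.02,.043,.22],TZ,Y)); r.hold(.2)
g=grab("wrist"); np.savez("w5.npz",**g); cv2.imwrite("pics/w5.png",g["im"][:,:,::-1])
p,d,wh=face(g,mask(g,"orange"),F,None); print(p,-d,wh,"vs",pt(CV,[-.0625,.043,.005]), F[:3,:3].T@(p-pt(CV,[-.0625,.043,.005])))
r.reach(*tool(RK,[.02,0,.24],TZ,Y)); r.hold(.2)
g=grab("wrist"); np.savez("w6.npz",**g); cv2.imwrite("pics/w6.png",g["im"][:,:,::-1])
F=RK.copy(); p,d,wh=face(g,mask(g,"yellow"),F,None); print(p,-d,wh, F[:3,:3].T@(p-pt(RK,[-.06,0,.032])))
# which start roll swings the long arm upward
for s in(1,-1):
    for sg in(1,-1):
        # rotate tool about its z by sg*90: tool y = s*Z -> 
        ro=Ro.from_rotvec(sg*np.pi/2*X).as_matrix(); arm=ro@(-Y)
        q=r.solve_ik(*tool(CV,[-.067,.066,.2],X,ro@(s*Z))); print(s,sg,"arm up" if (CV[:3,:3]@arm)[2]>0 else "down",None if q is None else q[5])
E
python3 -c "
import cv2,numpy as np
a=[cv2.resize(cv2.imread(f'pics/w{i}.png'),(400,300)) for i in(5,6)];cv2.imwrite('pics/w56.png',np.hstack(a))"
```

```text
[0.50866993 0.14004228 0.13262386] [0.00204336 0.99999791] [33.075950622558594, 74.94277954101562] vs [0.5104 0.1379 0.1327] [0.00156744 0.00173221 0.00145976]
[ 0.58555722 -0.21408028  0.14591691] [-0.12990994  0.9915258 ] [41.2401008605957, 83.25431823730469] [0.00107807 0.00083803 0.0012434 ]
1 1 down -0.3695480457034175
1 -1 arm up 2.772044607886375
-1 1 down 2.772044607886375
-1 -1 arm up -0.3695480457034175
```

View pics/w56.png

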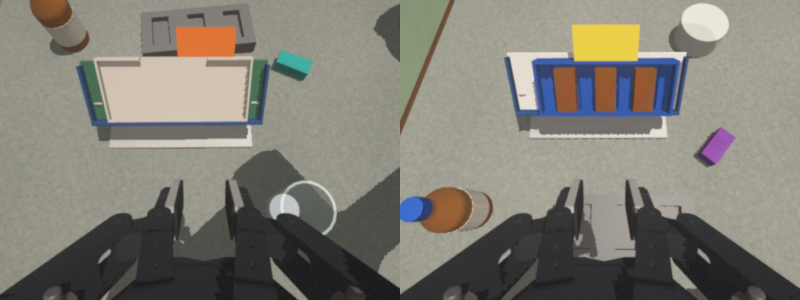

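```bash
cat >> h.py <<'E'
RK=home([.5856,-.2141],(-.1295,.9916),[-.060,0,.032],.1459)
CV=home([.5087,.1400],(.0015,1),[-.0625,.043,.005],.1327)
def dev(P):
    s=r.read_state(); print("t %.1f"%s["time_s"],"dev",(s["eef_pos"]-P[0]).round(4),"F",np.round(s["contact_force"],1),"grip",round(s["grip_width"],4),round(s["grip_force"],1),"q",np.round(s["joint_positions"],2))
E
python3 - <<'E'
from h import *
gp=[-.067,.066,.0025]
P=lambda dx,dz:tool(CV,[gp[0]+dx,gp[1],gp[2]+dz],X,-Z)
command_gripper(.03)
r.reach(*P(-.10,.06)); r.move_straight(*P(-.10,0)); print(r.move_straight(*P(0,0),speed=.1,max_force=10)); dev(P(0,0))
command_gripper(.0,100); dev(P(0,0))
r.move_straight(*P(0,.08),speed=.1); dev(P(0,.08))
# roll pose
B=CV.copy(); B[:3,3]+=np.array([.5,.10,.33])-pt(CV,gp)
ro=lambda a:Ro.from_rotvec(a*X).as_matrix()
for an in(0,-60,-120,-180):
    A=tool(B,gp,X,ro(np.radians(an))@-Z); r.reach(*A); dev(A)
g=grab("top"); cv2.imwrite("pics/t1.png",g["im"][80:360,150:520,::-1])
E
```

```text
False
t 36.3 dev [ 0.0003 -0.0003  0.0003] F [-0.1  0.4 -0. ] grip 0.0298 0.0 q [-0.31  0.55  1.85  0.82  1.18  0.77]
t 36.7 dev [ 0.0003 -0.0006  0.0003] F [-0.7 -6.   3.1] grip 0.0035 98.3 q [-0.31  0.55  1.85  0.82  1.18  0.77]
t 37.6 dev [-0.0001 -0.0003 -0.0006] F [-0.4 -0.3 -1.1] grip 0.0032 98.1 q [-0.19  0.45  1.82  0.84  1.21  0.93]
t 38.3 dev [-0.0005  0.0002 -0.0014] F [ 0.4  0.4 -1.8] grip 0.0034 98.1 q [-0.36  0.32  1.57  0.72  1.58  1.09]
t 39.3 dev [-0.0003  0.0006 -0.0009] F [ 0.1 -0.8 -0.9] grip 0.0038 98.0 q [-0.36  0.32  1.57  0.72  1.58  0.04]
t 40.3 dev [ 0.  0. -0.] F [-0.2 -0.9 -2. ] grip 0.0034 98.1 q [-0.36  0.32  1.57  0.72  1.58 -1.  ]
t 41.3 dev [0. 0. 0.] F [ 0.4  0.1 -1.3] grip 0.0037 98.1 q [-0.36  0.32  1.57  0.72  1.58 -2.05]
```

View pics/t1.png

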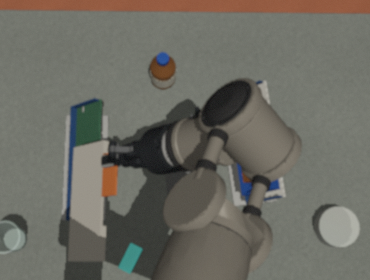

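The cover is held and turned over, plate at crop (85,200). Moving it onto the rack now.

```bash
python3 - <<'E'
from h import *
P=lambda dz:tool(RK,[-.067,-.066,.0345+dz],X,Z)
A=P(.10); r.reach(*A); dev(A)
A=P(.02); print(r.move_straight(*A,speed=.1,max_force=8)); dev(A)
A=P(.0); print(r.move_straight(*A,speed=.03,max_force=8)); dev(A); s=r.read_state(); print("rackframe dev",(RK[:3,:3].T@(s["eef_pos"]-A[0])).round(4))
for n in("top","scene"):
    g=grab(n); np.savez(n+"2.npz",**g); cv2.imwrite(f"pics/{n}2.png",g["im"][:,:,::-1])
a=cv2.resize(cv2.imread("pics/top2.png")[140:310,320:500],None,fx=2.2,fy=2.2); b=cv2.resize(cv2.imread("pics/scene2.png")[180:330,190:310],None,fx=2.5,fy=2.5)
h=min(len(a),len(b)); cv2.imwrite("pics/m2.png",np.hstack([a[:h],b[:h]]))
E
```

```text
t 42.5 dev [0.0001 0.0009 0.0009] F [-0.  -0.2 -1.3] grip 0.0036 98.1 q [-0.58  0.86  0.9   0.6   1.89 -2.24]
False
t 43.4 dev [0.0002 0.0002 0.0005] F [ 0.4  0.5 -1.2] grip 0.0033 98.1 q [-0.63  0.99  0.8   0.57  1.9  -2.3 ]
False
t 44.2 dev [ 0.     -0.     -0.0001] F [-0.4  0.1 -1.3] grip 0.0035 98.1 q [-0.65  1.02  0.77  0.56  1.91 -2.31]
rackframe dev [ 0.0001 -0.     -0.0001]
```

View pics/m2.png

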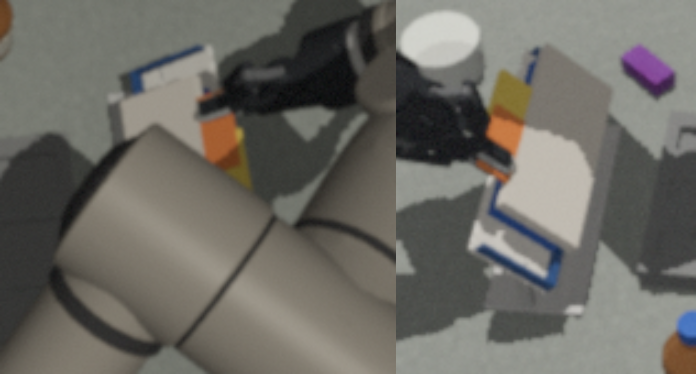

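The cover sits over the rack, with the orange tab overlapping the yellow one, and there has been no contact yet. Going further down until it touches.

```bash
python3 - <<'E'
from h import *
P=lambda dz:tool(RK,[-.067,-.066,.0345+dz],X,Z)
A=P(0); B=P(-.006); print(r.move_straight(*B,speed=.015,max_force=6)); dev(B); s=r.read_state(); print("rackframe dev from nominal",(RK[:3,:3].T@(s["eef_pos"]-A[0])).round(4))
E
```

```text
True
t 44.6 dev [-0.0005  0.0043  0.0039] F [0.8 1.2 2.6] grip 0.0034 98.5 q [-0.65  1.02  0.77  0.57  1.91 -2.31]
rackframe dev from nominal [ 0.0003 -0.0001 -0.0002]
```

```bash
python3 - <<'E'
from h import *
P=lambda dx:tool(RK,[-.067+dx,-.066,.0345],X,Z)
command_gripper(.028); dev(P(0)); r.move_straight(*P(-.10),speed=.1)
r.move_straight(tool(RK,[-.17,-.066,.12],X,Z)[0]); command_gripper(.02)
r.reach(*tool(RK,[.02,0,.24],TZ,Y)); r.hold(.2)
g=grab("wrist"); np.savez("w7.npz",**g); cv2.imwrite("pics/w7.png",g["im"][20:260,120:560,::-1])
p,d,wh=face(g,mask(g,"orange"),RK,None); print(wh,-d,(RK[:3,:3].T@(p-RK[:3,3])).round(4),"expect -.0625 -.043 .037")
p,d,wh=face(g,mask(g,"yellow"),RK,None); print(wh,-d,(RK[:3,:3].T@(p-RK[:3,3])).round(4),"expect -.06 .0185 .032")
E
```

```text
t 44.9 dev [-0.0003  0.     -0.0017] F [-0.4  0.1 -0.4] grip 0.0282 0.0 q [-0.65  1.02  0.77  0.56  1.91 -2.31]
[32.84718704223633, 74.29180145263672] [-0.12760944  0.9918245 ] [-0.0594 -0.0441  0.0371] expect -.0625 -.043 .037
[38.16023254394531, 48.71564483642578] [-0.12778855  0.99180144] [-0.0613  0.0173  0.032 ] expect -.06 .0185 .032
```

View pics/w7.png

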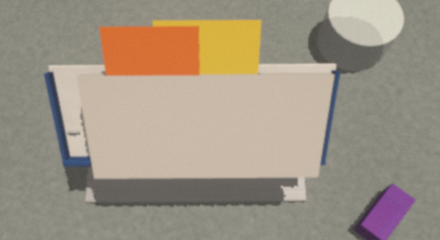

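The cover is seated: z = 37.1 mm, square, and 3 mm down the slope, which is within its play. In the crop the orange tab is at (150,50) beside the yellow one at (230,45). Next I clamp both, lift and turn.

```bash
python3 - <<'E'
from h import *
gp=[-.064,-.0235,.0305]
P=lambda dx,dz:tool(RK,[gp[0]+dx,gp[1],gp[2]+dz],X,Z)
r.reach(*P(-.10,.07)); command_gripper(.030); r.move_straight(*P(-.10,0)); print(r.move_straight(*P(0,0),speed=.08,max_force=10)); dev(P(0,0))
command_gripper(.0,120); dev(P(0,0))
r.move_straight(*P(0,.09),speed=.07); dev(P(0,.09))
B=RK.copy(); B[:3,3]+=np.array([.55,-.10,.34])-pt(RK,gp)
ro=lambda a:Ro.from_rotvec(a*X).as_matrix()
qs=[r.solve_ik(*tool(B,gp,X,ro(np.radians(an))@Z)) for an in(0,60,120,180)]; print([None if q is None else round(q[5],2) for q in qs])
A=tool(B,gp,X,Z); r.move_straight(*A,speed=.12); dev(A)
g=grab("scene"); cv2.imwrite("pics/s3.png",cv2.resize(g["im"][60:330,180:480,::-1],(600,540)))
E
```

```text
False
t 51.8 dev [ 0.0001 -0.0004  0.0003] F [ 0.4 -0.8  0.3] grip 0.0297 0.0 q [-0.69  0.95  0.93  0.53  1.85 -2.4 ]
t 52.1 dev [ 0.0001 -0.0003  0.0006] F [-0.3 -1.5  3.3] grip 0.0114 117.3 q [-0.69  0.95  0.93  0.53  1.85 -2.4 ]
t 53.6 dev [-0.0001 -0.0003 -0.0005] F [-0.1  0.1 -5.3] grip 0.011 118.1 q [-0.62  0.81  1.04  0.56  1.84 -2.33]
[np.float64(-2.23), np.float64(-1.18), np.float64(-0.13), np.float64(0.92)]
t 55.0 dev [ 0.0001 -0.0002 -0.0009] F [-0.1  0.3 -5.5] grip 0.0114 118.1 q [-0.61  0.58  1.12  0.6   1.95 -2.23]
```

View pics/s3.png

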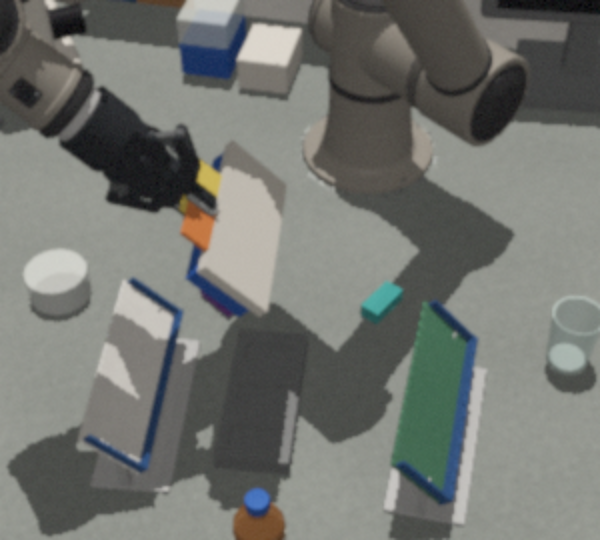

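The assembly is held square, at (235,230). The stand on the left and the green tray on the right are both clear. Rolling over and carrying it to the tray.

```bash
python3 - <<'E'
from h import *
gp=[-.064,-.0235,.0305]
B=RK.copy(); B[:3,3]+=np.array([.55,-.10,.34])-pt(RK,gp)
ro=lambda a:Ro.from_rotvec(a*X).as_matrix()
for an in range(20,181,20): A=tool(B,gp,X,ro(np.radians(an))@Z); r.reach(*A)
r.hold(.4); dev(A)
P=lambda dz:tool(CV,[-.067-.002,.0235,.0065+dz],X,-Z)
A=P(.15); r.reach(*A); r.hold(.4); dev(A)
for n in("scene","top"):
    g=grab(n); np.savez(n+"4.npz",**g); cv2.imwrite(f"pics/{n}4.png",g["im"][:,:,::-1])
a=cv2.resize(cv2.imread("pics/top4.png")[150:330,160:340],(400,400)); b=cv2.resize(cv2.imread("pics/scene4.png")[150:330,300:480],(400,400)); cv2.imwrite("pics/m4.png",np.hstack([a,b]))
E
```

```text
t 59.2 dev [ 0. -0.  0.] F [ 0.1  0.4 -5.9] grip 0.0113 119.1 q [-0.61  0.58  1.12  0.6   1.96  0.91]
t 61.0 dev [ 0.0002 -0.0004  0.    ] F [-1.2 -0.1 -5.4] grip 0.0112 119.1 q [-0.08  0.44  1.65  0.83  1.27  1.14]
```

View pics/m4.png

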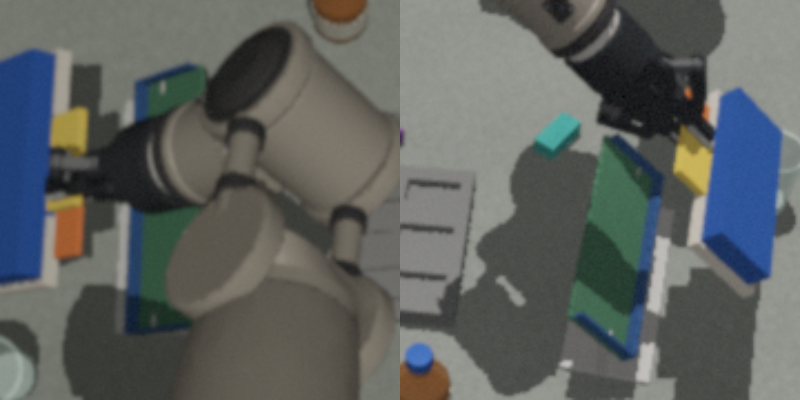

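The assembly is upside down with the blue underside up at (740,190), and nothing has dropped. Setting it on the tray.

```bash
python3 - <<'E'
from h import *
P=lambda dz,dx=0:tool(CV,[-.069+dx,.0235,.0065+dz],X,-Z)
A=P(.015); print(r.move_straight(*A,speed=.1,max_force=12)); 
A=P(-.005); print(r.move_straight(*A,speed=.015,max_force=8)); s=r.read_state(); print("covframe dev",(CV[:3,:3].T@(s["eef_pos"]-P(0)[0])).round(4),s["contact_force"])
command_gripper(.030); r.hold(.2); dev(P(0)); 
s=r.read_state(); o=s["eef_pos"]; r.move_straight(o-CV[:3,:3]@X*.10,speed=.08)
r.hold(.3)
r.move_straight(P(.10,-.10)[0]); 
r.reach(*tool(CV,[.02,.043,.24],TZ,Y)); r.hold(.2)
g=grab("wrist"); np.savez("w8.npz",**g); cv2.imwrite("pics/w8.png",g["im"][20:260,120:560,::-1])
for c in("orange","yellow"):
    p,d,wh=face(g,mask(g,c),CV,None); print(c,wh,-d,(CV[:3,:3].T@(p-CV[:3,3])).round(4))
E
```

```text
False
True
covframe dev [ 0.0003  0.0001 -0.0005] [0.66924694 2.05880397 3.08441435]
t 64.1 dev [-0.0008 -0.0005 -0.0018] F [ 0.3 -0.3  0.5] grip 0.0294 0.0 q [-0.28  0.6   1.74  0.81  1.22  0.83]
orange [33.34328079223633, 38.65057373046875] [0.0018643  0.99999826] [-0.0632  0.0611  0.0049]
yellow [41.025489807128906, 83.53685760498047] [0.00188528 0.99999822] [-0.0565 -0.0017  0.0132]
```

View pics/w8.png

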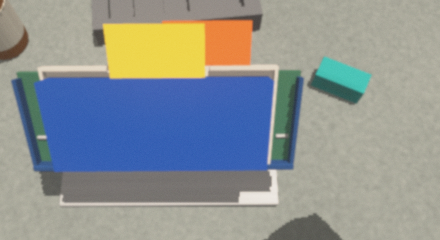

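Released cleanly: cover within 1 mm of home, rack seated, its yellow tab at crop (155,50). Next I grip the free half of the rack tab and lift the rack square off the tray.

```bash
python3 - <<'E'
from h import *
gp=[-.067,-.0237,.009]
P=lambda dx,dz:tool(CV,[gp[0]+dx,gp[1],gp[2]+dz],X,Z)
command_gripper(.026); r.reach(*P(-.10,.08)); r.move_straight(*P(-.10,0)); print(r.move_straight(*P(0,0),speed=.08,max_force=8)); dev(P(0,0))
command_gripper(.0,90); dev(P(0,0))
r.move_straight(*P(0,.045),speed=.02); r.move_straight(*P(0,.12),speed=.08); dev(P(0,.12))
A=P(0,0); A=([.53,.02,.34],A[1]); r.move_straight(*A,speed=.15); dev(A)
for n in("scene","top"):
    g=grab(n); cv2.imwrite(f"pics/{n}5.png",g["im"][:,:,::-1])
a=cv2.resize(cv2.imread("pics/top5.png")[150:330,160:340],(400,400)); b=cv2.resize(cv2.imread("pics/scene5.png")[150:330,300:480],(400,400)); cv2.imwrite("pics/m5.png",np.hstack([a,b]))
E
```

```text
False
t 73.2 dev [ 0.0003 -0.0004  0.0003] F [-0.7 -0.4 -0.1] grip 0.026 0.0 q [-0.25  0.66  1.6   0.81  1.25 -2.23]
t 73.5 dev [ 0.0003 -0.0005  0.0004] F [-2.  -3.1  3.4] grip 0.0065 88.1 q [-0.25  0.66  1.6   0.81  1.25 -2.23]
t 77.0 dev [-0.0001 -0.0003 -0.0005] F [-0.  -0.3 -2. ] grip 0.0066 87.8 q [-0.11  0.54  1.54  0.82  1.29 -2.01]
t 78.7 dev [-0.0001  0.0006 -0.0003] F [ 0.5  0.1 -1.4] grip 0.0064 87.8 q [-0.47  0.41  1.43  0.69  1.7  -2.09]
```

View pics/m5.png

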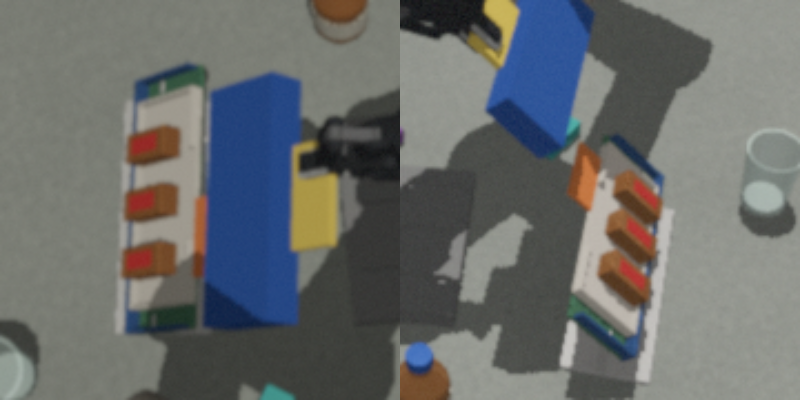

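The three blocks lie on the cover red side up, at (155,145), (150,200) and (150,260), with the rack clear of them. Turning the rack over and returning it to the stand.

```bash
python3 - <<'E'
from h import *
ro=lambda a:Ro.from_rotvec(a*X).as_matrix()
B=CV.copy(); B[:3,3]=[.53,-.03,.36]
for an in(0,60,120,180): A=tool(B,[0,0,0],X,ro(np.radians(an))@Z); r.reach(*A)
dev(A)
P=lambda dz,dx=0:tool(RK,[-.0725+dx,.022,.028+dz],X,-Z)
A=P(.11); r.reach(*A); r.hold(.2); dev(A)
A=P(.02); print(r.move_straight(*A,speed=.1,max_force=10))
A=P(-.005); print(r.move_straight(*A,speed=.015,max_force=6)); s=r.read_state(); print("rackframe dev",(RK[:3,:3].T@(s["eef_pos"]-P(0)[0])).round(4),s["contact_force"])
command_gripper(.026); r.hold(.2); dev(P(0))
o=r.read_state()["eef_pos"]; r.move_straight(o-RK[:3,:3]@X*.10,speed=.08); r.move_straight(P(.12,-.10)[0])
command_gripper(.02)
r.reach(*tool(RK,[.02,0,.24],TZ,Y)); r.hold(.2)
g=grab("wrist"); cv2.imwrite("pics/w9.png",g["im"][:,:,::-1])
p,d,wh=face(g,mask(g,"yellow"),RK,None); print("yellow",wh,-d,(RK[:3,:3].T@(p-RK[:3,3])).round(4),"home -.06 0 .032")
r.reach(*tool(CV,[.02,.043,.24],TZ,Y)); r.hold(.2)
g=grab("wrist"); np.savez("w10.npz",**g); cv2.imwrite("pics/w10.png",g["im"][:,:,::-1])
p,d,wh=face(g,mask(g,"orange"),CV,None); print("orange",wh,-d,(CV[:3,:3].T@(p-CV[:3,3])).round(4),"home -.0625 .043 .005")
hsv=cv2.cvtColor(g["im"],cv2.COLOR_RGB2HSV); red=cv2.inRange(hsv,(0,150,90),(3,255,255))|cv2.inRange(hsv,(174,150,90),(180,255,255))
for st,ce,m in comps(red,80):
    Q=(cloud(g,cv2.erode(m,np.ones((3,3),np.uint8)))-CV[:3,3])@CV[:3,:3]
    if len(Q): A=np.c_[Q[:,:2],np.ones(len(Q))]; print("red",ce.round(),np.median(Q,0).round(4),"slope",np.linalg.lstsq(A,Q[:,2],rcond=None)[0][:2].round(3))
a=[cv2.resize(cv2.imread(f'pics/w{i}.png')[20:260,120:560],(400,218)) for i in(9,10)];cv2.imwrite('pics/m9.png',np.hstack(a))
E
```

```text
t 82.1 dev [-0.  0.  0.] F [ 0.3 -0.1 -1.9] grip 0.0066 88.0 q [-0.55  0.43  1.32  0.67  1.81  1.04]
t 83.1 dev [0.0003 0.0009 0.002 ] F [-0.4  0.2 -1. ] grip 0.0066 88.0 q [-0.66  0.72  1.17  0.54  1.83  0.76]
False
True
rackframe dev [ 0.0004  0.0001 -0.0005] [-0.30348497  1.00032713  2.7678312 ]
t 85.9 dev [-0.0004 -0.0002 -0.0016] F [ 0.2 -0.6  0.5] grip 0.0257 0.0 q [-0.74  0.89  1.05  0.49  1.82  0.67]
yellow [41.30400848388672, 83.18567657470703] [-0.12929518  0.99160615] [-0.0598 -0.002   0.032 ] home -.06 0 .032
orange [33.49946975708008, 74.75794982910156] [-6.66284484e-04  9.99999778e-01] [-0.0625  0.0431  0.005 ] home -.0625 .043 .005
red [286. 156.] [0.0109 0.0047 0.0276] slope [-0.004 -0.011]
red [349. 155.] [0.0102 0.0621 0.0273] slope [-0.01 -0.  ]
red [222. 156.] [ 0.0107 -0.0532  0.0279] slope [-0.001  0.005]
```

View pics/m9.png

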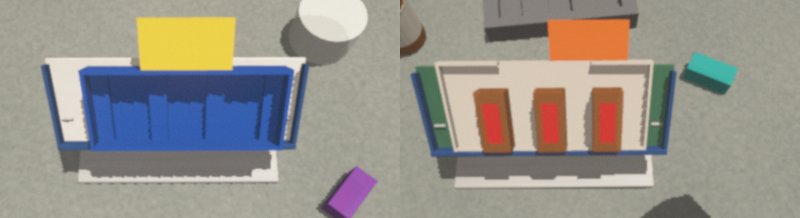

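The empty rack is home, open side up, at (187,110). The cover is home with three flat blocks, red side up at (492,120), (549,120) and (606,120). Their red faces measure z = 27 to 28 mm and are level, as they should be. Handing in.

```bash
python3 - <<'E'
from h import *
D=np.eye(4); D[:3,3]=[.45,.03,.35]; r.reach(*tool(D,[0,0,0],-Z,X)); r.hold(.5)
print(r.read_state()["time_s"], r.finish_job())
E
```

```text
the job is handed in; nothing more can be done
96.1 None
```

The job is done and handed in at 96 s: all three blocks lie red side up on the cover on the green tray, and the empty rack is back on its stand, with the final wrist pictures agreeing; no verdict came back.

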